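# Hold the peg open around the menu card

## Task

Move the menu card from its dark wooden stand into the slot of the white marble stand: lower it in edgewise until it is fully home, and only then let go. Then pick up the big wooden spring peg, squeeze it wide open and finish while still holding it in the air, its open jaws around one of the card's two upright side edges without touching the card or the stand, ready for me to tuck today's slip in. Leave everything else where it is.

Things in the scene. Friction and masses are not known exactly. Their poses are not given: they have to be found in the camera images.
- card: stiff white menu card, 100 wide (y) x 120 tall (z) x 5 mm thick (x), with a wooden grip block on its top edge: 56 mm long (y), 12 mm thick (x), 114 to 140 mm above the card's foot, centred. Origin: middle of the foot edge. Loose, 55 to 110 g. Starts upright on the slot floor of the dark wooden stand; in a slot it may lean up to 0.1 rad
- display: white marble stand, fixed, 80 x 150 x 45 mm (x, y, z), with a closed-ended slot along its y axis in the middle of its top: 8 mm wide, 108 mm long, 35 mm deep (floor 10 mm above the table). Origin: centre of its underside. It stands to the left or to the right, the dark stand on the other side
- rack: dark wooden stand, fixed, 60 x 150 x 45 mm with a wider 110 mm foot 10 mm high, and the same slot. Origin: centre of its underside
- peg: jumbo wooden spring peg on its side, 28 mm high: two arms on an upright pivot coil. Origin: under the pivot. x points along the shut jaws; tips 47 mm ahead; handles run 64 mm back, each spread 0.35 rad from -x (shut, outside width 45 mm at 42 mm behind the pivot, 61 mm at the ends). Axes belong to the -y arm: squeezed evenly, the mid line points half the joint value left of x. Loose, 35 to 65 g
- peg_arm (a joint): opening angle of the peg, rad: 0 jaws shut, 0.7 fully open at the stop. Squeezing the handles together opens it: about 3 N per handle at 42 mm behind the pivot to start, 8 N at the stop, where the handles are parallel, 19 mm over the outside, and the tips gape 33 mm, 44 mm ahead of the pivot
- tip_a (a point): inner face of the jaw tip of the -y arm, at mid height (14 mm above the underside)
- tip_b (a point): inner face of the jaw tip of the +y arm, at mid height
- saucer: small white saucer, 90 mm across, 14 mm high, between the two stands; bystander, origin under its centre
- jam: small jam jar, 54 mm across, 60 mm high, behind the saucer; bystander, origin under its centre
- cup: white cup, 68 mm across, 60 mm high; bystander, origin under its centre
- knife: steel butter knife lying flat, 190 mm long, 9 mm high; bystander, origin under its middle
- bowl: steel dessert bowl on a foot, 136 mm across, 74 mm high; bystander, origin under its centre
- loaf: dark loaf of bread, 230 x 130 mm, about 100 mm high, lying on a 22 mm wooden board; bystander, origin under its centre
- pot: white pot of cutlery, 190 mm over its ears, 190 mm high with the cutlery; bystander, origin under its centre

How it is judged:
By the outcome, as a careful person would: the job done as asked, in the order asked, and still so for the second after the job is handed in, while the arm keeps its last pose, push and grip.
It also fails if it takes over 58 s, if anything falls off the work surface, if the arm or the gripper's body presses on something with over 40 N, if the wrist force passes 120 N, or if a joint passes its speed limit or range.

## Robot

A 6-joint arm with a two-finger parallel gripper is mounted at the origin on the work surface. World frame = base frame: x ahead of the robot, y to its left, z up, the work surface at z = 0. Lengths are in m, angles in rad, forces in N, time in s.
With the tool pointing down it reaches from about 0.3 to 0.85 m from the base axis. Payload 5.4 kg.
Tool frame: the origin (TCP) lies between the finger pads; the fingertips stand env.tips_ahead ahead of it and the grasp point (between the pads) lies 5 mm behind it (env.tips_ahead is the distance from the TCP to the fingertips, in m); z points along the fingers, y is the line along which they close (so a half turn about z gives the same grasp; the last joint's range is limited). The gripper opens to 85 mm and grips with 20 to 120 N. Pads are 22 mm wide; open, the fingers measure 114 mm over their backs; the gripper's body (76 mm by 85 mm) begins 54 mm behind the grasp point. The pads swing forward as they close: fully open they stand 13 mm farther back than shut.
Start: joints at [-1.326, 0.158, 1.597, -0, 1.386, -0.21], TCP at [0.253, -0.517, 0.245] pointing down, gripper open.
Joint ranges: [-2.91, 2.91], [-0.94, 2.29], [0.18, 2.7], [-1.29, 4.43], [0.17, 2.64], [-3, 3]. Speed limits (rad/s): [2.57, 2.57, 3.14, 3.14, 3.14, 3.14].

## Interface

Orientations are given as a unit quaternion [x, y, z, w].
In Python, from bench import env, optics, job gives the robot as it stands.
- The arm moves only by the shell command python3 -m inch 'ROWS' [FORCE]. ROWS is a JSON object whose one key "series" holds a list of rows, each a list of 7 numbers: the shift along the tool's x, y, z in units of 30 mm (1.0 is 30 mm), then the turn, a rotation vector about the tool's x, y, z in units of 8 degrees (1.0 is 8 degrees), then the opening, from 0 (shut) to 1 (fully open). In form: {"series": [[dx, dy, dz, ax, ay, az, hand], ...]}. A call has 1 to 20 rows; each row shifts and turns the commanded pose from where the row before left it, along the tool's axes as they then stand; what a row does not reach is not made up. A row lasts 1/10 s, in which the tool goes at most 50 mm and 8.59 degrees, less where a joint would pass 70% of its speed; a pose out of reach is approached as far as the arm can. A call is refused whole if a number of a shift passes 1 or a number of a turn 1, either way. A call with a gripper value outside its range is refused whole. The fingers move at their own pace and stop on an object; FORCE is the grip in N (left out, the last holds). Time passes only in rows, so rows that do not move let the fingers close. It gives the time, the measured TCP pose, the force, the opening and the grip force at its end, in the units of the state.
- env.get_state(): the state, without advancing time (a new reading comes with each control period).
- optics.capture(name): name is "scene" or "top" or "wrist"; returns a dict with "frame" (400x640x3 uint8, red, green, blue), "fx", "fy", "cx", "cy" (pixels), "R" (3x3) and "t" (3): a world point X has camera coordinates R X + t. Camera axes: x right, y down, z forward; pixel columns grow to the right and rows downward; lengths in m; the calibration is good to about 2 mm. A picture is of the moment at which its call begins. There is no depth.
- job.close_job(): hands the job in; it is judged then, once.
The state is a dict: "clock": time; "joints": joint angles; "dq": joint speeds; "joint_torque": joint torques, N m; "position": TCP position; "orientation": TCP orientation; "contact_force": force on the tool from outside, world axes, zero at the start; "ft_torque": the same for the moment, N m; "finger_gap": finger opening in m; "finger_force": force on a finger pad.
Only numpy, scipy, OpenCV 4.12 (cv2) and the standard library are available. Lean on these libraries where they do the work, as an engineer would, in place of code of your own. Each camera call takes 0.05 s, during which the arm holds its last target. There are 200 camera calls.

## Working session

There is one attempt and no reset: what is moved stays moved. The work goes in short steps, Python scripts to look and compute and a shell command to move; the robot and the scene stay as the last step left them, time stands still between calls to the robot, and variables do not carry over. Pictures are saved under pics/ and viewed, at most 10 in all, crops included, and the job is handed in when it is done.

```bash
ls; mkdir -p pics; python3 - <<'E'
from bench import env,optics
import cv2,numpy as np
s=env.get_state(); print({k:np.round(v,3) for k,v in s.items()}, env.tips_ahead)
for n in("scene","top"):
    c=optics.capture(n); cv2.imwrite(f"pics/{n}0.png",c["frame"][:,:,::-1]); np.savez(f"{n}0.npz",**c)
    print(n,c["fx"],c["cx"],c["cy"],np.round(c["R"],3).tolist(),np.round(-c["R"].T@c["t"],3))
E
```

```text
pics
{'clock': np.float64(0.0), 'joints': array([-1.326,  0.159,  1.598,  0.   ,  1.386, -0.21 ]), 'dq': array([-0.   , -0.   , -0.001,  0.001,  0.001,  0.001]), 'joint_torque': array([-2.0000e-03, -3.9600e+01, -3.3143e+01, -0.0000e+00,  8.0000e-03,
        0.0000e+00]), 'position': array([ 0.252, -0.516,  0.244]), 'orientation': array([ 0.974,  0.225, -0.   , -0.001]), 'contact_force': array([-0.662,  0.701, -0.531]), 'ft_torque': array([ 0.013,  0.018, -0.061]), 'finger_force': np.float64(0.0), 'finger_gap': np.float64(0.085)} 0.014
scene 434.1978930775208 314.55049194509553 202.9216131118021 [[0.204, 0.979, -0.005], [0.643, -0.138, -0.753], [-0.738, 0.151, -0.658]] [ 1.507 -0.134  0.86 ]
top 415.1227660649213 326.9751010023823 200.83483506837445 [[-0.019, -1.0, 0.003], [-0.997, 0.019, -0.074], [0.074, -0.004, -0.997]] [0.507 0.054 1.314]
```

View pics/scene0.png

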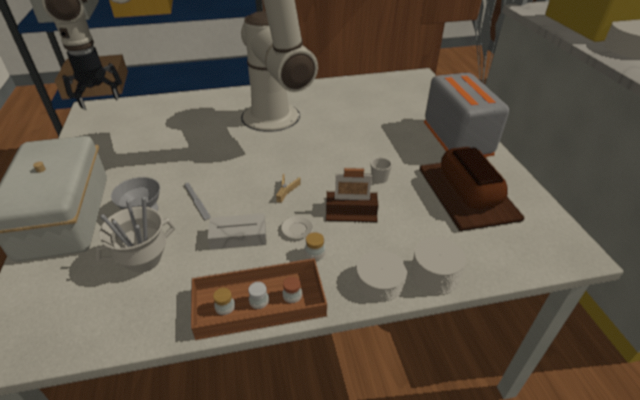

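View pics/top0.png

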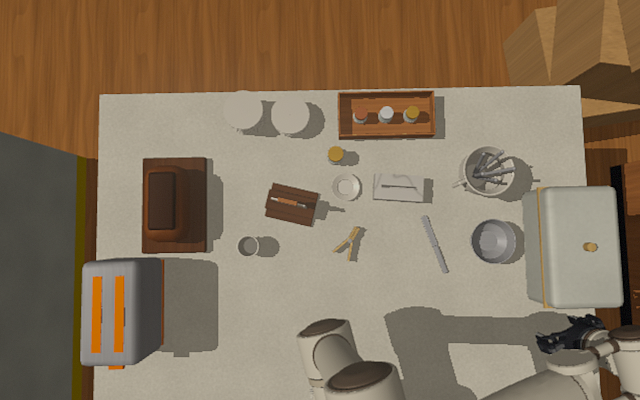

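The top view (up = +x, left = +y) shows the rack with the card at about (292,203). The marble stand is at (398,187), the peg at (348,243), the saucer at (346,187), the jam at (336,155), the cup at (248,246) and the knife at (434,243). I'll enlarge the middle of it.

```bash
python3 - <<'E'
import cv2,numpy as np
f=cv2.imread("pics/top0.png")[160:280,250:450]
cv2.imwrite("pics/top0c.png",cv2.resize(f,None,fx=4,fy=4,interpolation=cv2.INTER_CUBIC))
E
```

```text
(no output)
```

View pics/top0c.png

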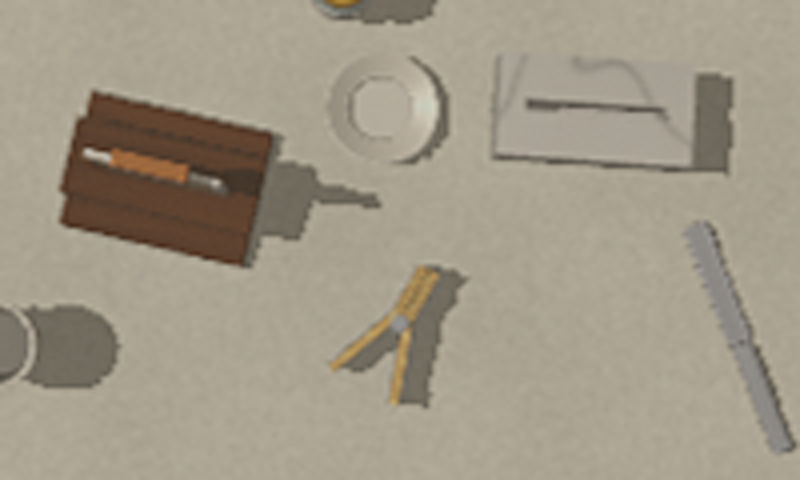

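The crop shows the card's block at about (322,201), leaning a little, and the slot at (382–416,186). The peg's tips point ahead and to the right. Next step is rough positions, then a wrist look.

```bash
cat > h.py <<'E'
import numpy as np
def ray(c,p,z):
    d=c["R"].T@np.array([(p[0]-c["cx"])/c["fx"],(p[1]-c["cy"])/c["fy"],1]); o=-c["R"].T@c["t"]
    return o+d*(z-o[2])/d[2]
def proj(c,X):
    q=c["R"]@np.array(X)+c["t"]; return np.array([c["fx"]*q[0]/q[2]+c["cx"],c["fy"]*q[1]/q[2]+c["cy"]])
def tri(cs,ps):
    A=np.zeros((3,3));b=np.zeros(3)
    for c,p in zip(cs,ps):
        d=c["R"].T@np.array([(p[0]-c["cx"])/c["fx"],(p[1]-c["cy"])/c["fy"],1]);d/=np.linalg.norm(d);o=-c["R"].T@c["t"]
        P=np.eye(3)-np.outer(d,d);A+=P;b+=P@o
    X=np.linalg.solve(A,b); return X,[np.linalg.norm(proj(c,X)-p) for c,p in zip(cs,ps)]
E
python3 - <<'E'
import numpy as np
from h import *
c=dict(np.load("top0.npz"))
def P(u,v,z): return ray(c,(u/4+250-.375,v/4+160-.375),z)
for n,u,v,z in [("slotL",528,103,.045),("slotR",663,109,.045),("dispTL",497,55,.045),("dispBL",492,157,.045),("dispBR",693,169,.045),
 ("block +y",110,160,.15),("block -y",188,172,.15),("blk mid",149,167,.15),
 ("card+y",85,154,.13),("card-y",228,186,.13),("rack nearR",265,210,.045),
 ("tip",428,268,.028),("pivot",400,323,.028),("hL",333,367,.028),("hR",398,403,.028),("saucer",386,107,.014),("rackfootBL",62,222,.01),("rackfootBR",248,266,.01),("rackfootTR",275,133,.01),("rackfootTL",93,93,.01)]:
    print(n,np.round(P(u,v,z),4))
E
```

```text
slotL [ 0.6464 -0.1198  0.045 ]
slotR [ 0.6397 -0.2235  0.045 ]
dispTL [ 0.684 -0.097  0.045]
dispBL [ 0.6053 -0.091   0.045 ]
dispBR [ 0.5931 -0.2449  0.045 ]
block +y [0.6002 0.1895 0.15  ]
block -y [0.5907 0.1349 0.15  ]
blk mid [0.5948 0.1622 0.15  ]
card+y [0.6065 0.2097 0.13  ]
card-y [0.5816 0.1078 0.13  ]
rack nearR [0.568  0.0837 0.045 ]
tip [ 0.5215 -0.0411  0.028 ]
pivot [ 0.4796 -0.0185  0.028 ]
hL [0.4469 0.0339 0.028 ]
hR [ 0.4184 -0.0155  0.028 ]
saucer [ 0.6487 -0.0122  0.014 ]
rackfootBL [0.5633 0.244  0.01  ]
rackfootBR [0.526  0.0986 0.01  ]
rackfootTR [0.6302 0.0756 0.01  ]
rackfootTL [0.6647 0.2187 0.01  ]
```

```bash
python3 -m inch '{"series":[[0.95,-0.39,-0.06,0,0,0,1],[0.95,-0.39,-0.06,0,0,0,1],[0.95,-0.39,-0.06,0,0,0,1],[0.95,-0.39,-0.06,0,0,0,1],[0.95,-0.39,-0.06,0,0,0,1],[0.95,-0.39,-0.06,0,0,0,1],[0.95,-0.39,-0.06,0,0,0,1],[0.95,-0.39,-0.06,0,0,0,1],[0.95,-0.39,-0.06,0,0,0,1],[0.95,-0.39,-0.06,0,0,0,1],[0.95,-0.39,-0.06,0,0,0,1],[0.95,-0.39,-0.06,0,0,0,1],[0.95,-0.39,-0.06,0,0,0,1],[0.95,-0.39,-0.06,0,0,0,1],[0.95,-0.39,-0.06,0,0,0,1]]}'
python3 -m inch '{"series":[[0,0,0,0,0,-0.94,1],[0,0,0,0,0,-0.94,1],[0,0,0,0,0,-0.94,1],[0,0,0,0,0,-0.94,1],[0,0,0,0,0,-0.94,1],[0,0,0,0,0,-0.94,1],[0,0,0,0,0,-0.94,1],[0,0,0,0,0,-0.94,1],[0,0,0,0,0,0,1],[0,0,0,0,0,0,1],[0,0,0,0,0,0,1]]}'
python3 - <<'E'
from bench import env,optics
import cv2,numpy as np
from h import *
c=optics.capture("wrist"); cv2.imwrite("pics/w1.png",c["frame"][:,:,::-1]); np.savez("w1.npz",**c)
print(np.round(c["R"],3).tolist(),-c["R"].T@c["t"])
print(ray(c,(320,200),.045))
for X in [(.643,-.172,.045),(.684,-.097,.045),(.593,-.245,.045)]: print(proj(c,X))
E
```

```text
clock: 1.6
position: [0.56, -0.1699, 0.2718]
orientation: [0.974, 0.225, -0.0, -0.0]
contact_force: [0.7, -1.0, 0.4]
finger_gap: 0.0853
finger_force: 0.0
clock: 2.7
position: [0.5594, -0.171, 0.2721]
orientation: [0.731, 0.683, -0.0, -0.0]
contact_force: [-0.2, 0.5, 0.1]
finger_gap: 0.0849
finger_force: 0.0
[[0.998, -0.068, -0.001], [-0.065, -0.952, 0.3], [-0.021, -0.299, -0.954]] [ 0.56463071 -0.09539636  0.40123325]
[ 0.55817055 -0.20038944  0.045     ]
[384.75396142 174.38570152]
[419.20992601 110.30868499]
[347.80266212 229.74984524]
```

```bash
python3 - <<'E'
import cv2
f=cv2.imread("pics/w1.png")[60:260,310:460]
cv2.imwrite("pics/w1c.png",cv2.resize(f,None,fx=3,fy=3,interpolation=cv2.INTER_CUBIC))
E
```

```text
(no output)
```

View pics/w1c.png

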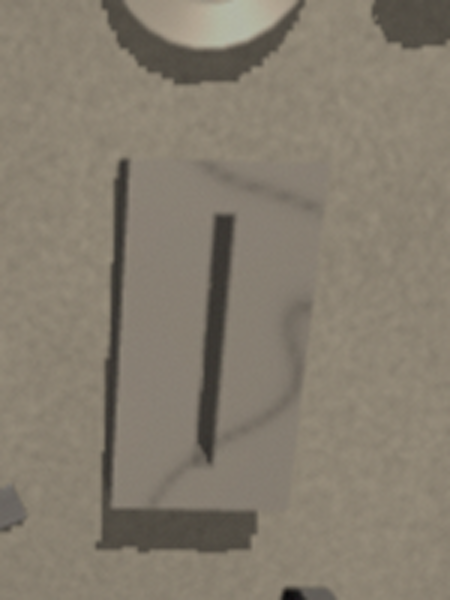

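The slot is clear in the wrist view, from crop (224,215) to (207,455). I'll mask it.

```bash
python3 - <<'E'
import cv2,numpy as np
from h import *
c=dict(np.load("w1.npz")); g=cv2.cvtColor(c["frame"],cv2.COLOR_RGB2GRAY)
print(g[160,370:400])
m=np.zeros_like(g); m[125:216,372:392]=(g[125:216,372:392]<95)*255
n,l,s,ce=cv2.connectedComponentsWithStats(m); i=1+np.argmax(s[1:,4]); print(s[i],ce[i])
# subpixel edges per row
L=[];Rr=[]
for v in range(138,205):
    r=g[v].astype(float); seg=r[368:400]; th=100
    u=np.where(seg<th)[0]
    if len(u)<3: continue
    a,b=u[0],u[-1]
    L.append(ray(c,(368+a-1+(seg[a-1]-th)/(seg[a-1]-seg[a]),v),.045)); Rr.append(ray(c,(368+b+(th-seg[b])/(seg[b+1]-seg[b]),v),.045))
L=np.array(L);Rr=np.array(Rr)
print(len(L), "width",np.median(Rr[:,0]-L[:,0]), L[::12,0],Rr[::12,0])
M=(L+Rr)/2; p=np.polyfit(M[:,1],M[:,0],1); print("line x=",p,"yaw phi",np.degrees(np.arctan2(1,p[0])))
vs=np.where(l==i)[0]; u=ce[i][0]
print("ends",ray(c,(u+2,vs.min()-.5),.045),ray(c,(u-2,vs.max()+.5),.045))
for y in(-.12,-.172,-.225): print(np.polyval(p,y),y)
t=dict(np.load("top0.npz")); print(proj(t,(np.polyval(p,-.172),-.172,.045)), "top crop px expected ~",(595/4+250-.4,106/4+160-.4))
E
```

```text
[127 128 128 129 128 127 127 128 115  84  58  55  55  56  62  86 117 129
 128 127 129 127 128 128 127 127 127 129 128 127]
[376 131  12  84 513] [381.17153996 170.43469786]
67 width 0.008612621305758017 [0.63753949 0.6362189  0.63490125 0.63356043 0.63271532 0.6307349 ] [0.64625051 0.64506314 0.64375647 0.64228423 0.64071125 0.63929653]
line x= [0.08786505 0.65300105] yaw phi 84.97859910333344
ends [ 0.64102677 -0.11746548  0.045     ] [ 0.63561429 -0.22591277  0.045     ]
0.6424572432861505 -0.12
0.6378882606370294 -0.172
0.6332314129369636 -0.225
[398.66372165 187.79298629] top crop px expected ~ (398.35, 186.1)
```

```bash
python3 -m inch '{"series":[[0.93,0,0,0,0,0,1],[0.93,0,0,0,0,0,1],[0.93,0,0,0,0,0,1],[0.93,0,0,0,0,0,1],[0.93,0,0,0,0,0,1],[0.93,0,0,0,0,0,1],[0.93,0,0,0,0,0,1],[0.93,0,0,0,0,0,1],[0.93,0,0,0,0,0,1],[0.93,0,0,0,0,0,1],[0.93,0,0,0,0,0,1],[0.93,0,0,0,0,0,1],[0,0,0,0,0,-0.65,1],[0,0,0,0,0,-0.65,1],[0,0,0,0,0,0,1],[0,0,0,0,0,0,1]]}'
python3 - <<'E'
from bench import env,optics
import cv2,numpy as np
from h import *
c=optics.capture("wrist"); cv2.imwrite("pics/w2.png",c["frame"][:,:,::-1]); np.savez("w2.npz",**c)
p=proj(c,(.595,.162,.1)); print(p)
x,y=np.clip(p.astype(int)-[100,120],0,None)
f=c["frame"][y:y+200,x:x+200,::-1]; print(x,y)
cv2.imwrite("pics/w2c.png",cv2.resize(f,None,fx=3,fy=3,interpolation=cv2.INTER_CUBIC))
E
```

```text
clock: 4.35
position: [0.5816, 0.1629, 0.2723]
orientation: [0.666, 0.746, -0.0, -0.0]
contact_force: [0.6, -0.8, -0.1]
finger_gap: 0.0852
finger_force: 0.0
[331.53486972 190.62039403]
231 70
```

View pics/w2c.png

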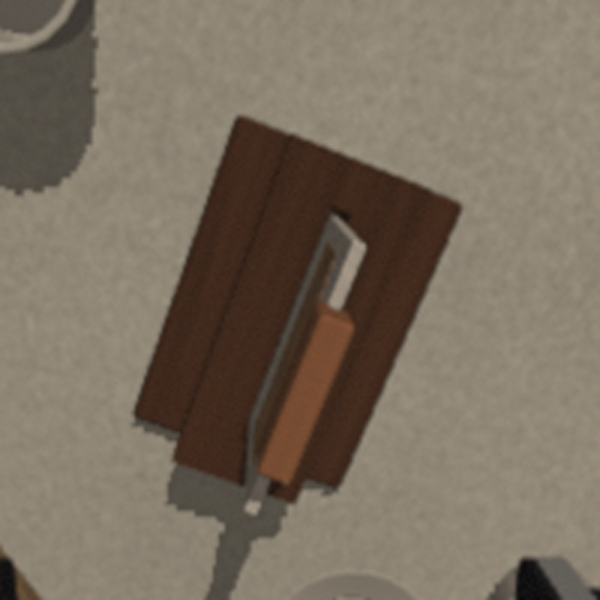

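The rack, card and block are clear: the block top runs from crop (338,318) to (277,478), and the card leans slightly to +x. I turned the tool the wrong way in yaw and will correct that. Now for the block and rack geometry.

```bash
python3 - <<'E'
import cv2,numpy as np
from h import *
c=dict(np.load("w2.npz")); f=c["frame"].astype(int); r,g,b=f[...,0],f[...,1],f[...,2]
W=(slice(150,250),slice(300,360))
m=np.zeros(r.shape,np.uint8); m[W]=((r[W]>120)&(r[W]-b[W]>55))*255
n,l,s,ce=cv2.connectedComponentsWithStats(m); i=1+np.argmax(s[1:,4]); print(s[i],ce[i])
cn=max(cv2.findContours((l==i).astype(np.uint8),cv2.RETR_EXTERNAL,cv2.CHAIN_APPROX_NONE)[0],key=cv2.contourArea)
box=cv2.boxPoints(cv2.minAreaRect(cn)); B=np.array([ray(c,p,.15) for p in box]); print(box.round(1).tolist(),"\n",B.round(4), np.linalg.norm(np.diff(B,axis=0),axis=1))
C=ray(c,ce[i],.15); print("block ctr",C)
def P(u,v,z): return ray(c,(u/3+231-.33,v/3+70-.33),z)
# rack top corners (z .045): far-left, near-left ; foot corners z=.01
for n,u,v,z in [("topFL",290,137,.045),("topNL",177,458,.045),("footFL",240,117,.01),("footNL",136,415,.01),("footFR",460,206,.01),("footNR",335,488,.01),("topNR",295,500,.045),("slot far end",340,212,.045)]:
    print(n,P(u,v,z).round(4))
print("card top far corners",P(330,215,.13).round(4),P(365,243,.13).round(4),"near",P(252,507,.13).round(4))
E
```

```text
[339 175   9   9  26] [343.30769231 178.65384615]
[[336.8999938964844, 180.6999969482422], [339.0, 175.0], [347.29998779296875, 178.10000610351562], [345.20001220703125, 183.8000030517578]] 
 [[0.595  0.1844 0.15  ]
 [0.5962 0.1898 0.15  ]
 [0.6041 0.1878 0.15  ]
 [0.6029 0.1824 0.15  ]] [0.00555814 0.00812235 0.00557839]
block ctr [0.60054018 0.18694631 0.15      ]
topFL [0.5823 0.2402 0.045 ]
topNL [0.5485 0.098  0.045 ]
footFL [0.5605 0.2462 0.01  ]
footNL [0.5245 0.1042 0.01  ]
footFR [0.6629 0.2195 0.01  ]
footNR [0.6257 0.0771 0.01  ]
topNR [0.6037 0.0836 0.045 ]
slot far end [0.6063 0.2133 0.045 ]
card top far corners [0.5954 0.218  0.13  ] [0.6075 0.2106 0.13  ] near [0.5818 0.1162 0.13  ]
```

```bash
python3 - <<'E'
import cv2,numpy as np
from h import *
c=dict(np.load("w2.npz")); f=c["frame"].astype(int); r,g,b=f[...,0],f[...,1],f[...,2]
print(r[200,322:346],b[200,322:346]); print(r[178,335:352])
W=(slice(150,250),slice(300,360))
for th in (85,100,110):
    m=np.zeros(r.shape,np.uint8); m[W]=((r[W]>th)&(r[W]-b[W]>45))*255
    n,l,s,ce=cv2.connectedComponentsWithStats(m); i=1+np.argmax(s[1:,4])
    cn=max(cv2.findContours((l==i).astype(np.uint8),cv2.RETR_EXTERNAL,cv2.CHAIN_APPROX_NONE)[0],key=cv2.contourArea)
    box=cv2.boxPoints(cv2.minAreaRect(cn)); B=np.array([ray(c,p,.15) for p in box])
    print(th,s[i],B.mean(0).round(4),B.round(4).tolist(), np.linalg.norm(np.diff(B,axis=0),axis=1))
R=np.array([.5934,.1618]); a=np.radians(75.6); y=np.array([np.cos(a),np.sin(a)]); x=np.array([y[1],-y[0]])
d=B.mean(0)[:2]-R; print("lean along card x, y:",d@x,d@y)
E
```

```text
[ 65  60  60  59  68  86 111 116 119 118 118 116 118 118 120 121 122 111
  92  66  61  59  56  61] [35 32 30 26 33 36 48 49 51 50 49 49 51 49 51 51 53 46 40 30 27 28 21 27]
[ 66  88 110 117 117 119 119 120 121 125 126 127 123 105  69  64  62]
85 [317 171  32  60 729] [0.5939 0.1639 0.15  ] [[0.5813, 0.1374, 0.15], [0.594, 0.1936, 0.15], [0.6062, 0.1905, 0.15], [0.5942, 0.1339, 0.15]] [0.0575419  0.01253749 0.05787844]
100 [318 172  31  59 649] [0.5938 0.1638 0.15  ] [[0.5815, 0.1379, 0.15], [0.5959, 0.1927, 0.15], [0.6057, 0.1899, 0.15], [0.5919, 0.1346, 0.15]] [0.05670922 0.01021185 0.05700299]
110 [318 175  31  56 583] [0.5934 0.1631 0.15  ] [[0.5815, 0.1384, 0.15], [0.5956, 0.1908, 0.15], [0.6051, 0.188, 0.15], [0.5914, 0.1352, 0.15]] [0.05426929 0.00983774 0.05454405]
lean along card x, y: -0.00033061143408118584 0.0012946037127295367
```

```bash
python3 -m inch '{"series":[[0,0,0,0,0,0.84,1],[0,0,0,0,0,0.84,1],[0,0,0,0,0,0.85,1],[0.11,0.39,0,0,0,0,1],[0,0,0.7,0,0,0,1],[0,0,0.8,0,0,0,1],[0,0,0.8,0,0,0,1],[0,0,0.8,0,0,0,0.8],[0,0,0.8,0,0,0,0.6],[0,0,0.73,0,0,0,0.5],[0,0,0,0,0,0,0.4],[0,0,0,0,0,0,0.4]]}' 30
python3 - <<'E'
from bench import env,optics
import cv2,numpy as np
from h import *
print(np.round(env.get_state()["position"],4))
c=optics.capture("wrist"); np.savez("w3.npz",**c)
x,y=230,100
cv2.imwrite("pics/w3c.png",cv2.resize(c["frame"][y:y+300,x:x+220,::-1],None,fx=2,fy=2,interpolation=cv2.INTER_CUBIC))
E
```

```text
clock: 5.6
position: [0.5938, 0.1633, 0.1337]
orientation: [0.786, 0.618, -0.0, -0.0]
contact_force: [0.9, -0.6, 1.6]
finger_gap: 0.0346
finger_force: 0.0
[0.5938 0.1633 0.1337]
```

View pics/w3c.png

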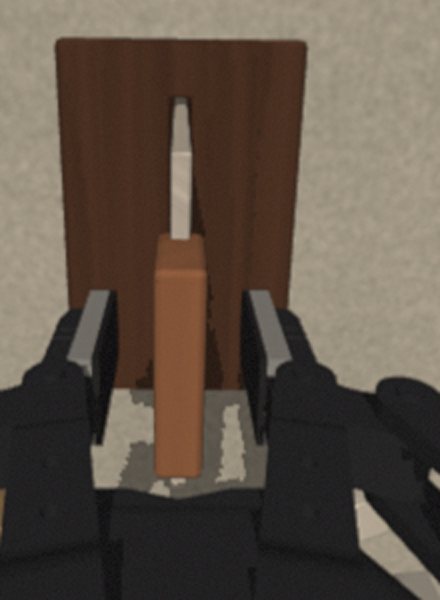

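The block is centred between the pads (181 against 115/247) and aligned with them. I'll close, lift, and look at how the card hangs.

```bash
python3 -m inch '{"series":[[0,0,0,0,0,0,0.2],[0,0,0,0,0,0,0.1],[0,0,0,0,0,0,0.0],[0,0,0,0,0,0,0],[0,0,0,0,0,0,0],[0,0,0,0,0,0,0]]}' 40
python3 -m inch '{"series":[[0,0,-0.3,0,0,0,0],[0,0,-0.5,0,0,0,0],[0,0,-0.6,0,0,0,0],[0,0,-0.7,0,0,0,0],[0,0,-0.7,0,0,0,0],[0,0,-0.3,0,0,0,0],[0,0,0,0,0,0,0]]}'
```

```text
clock: 6.25
position: [0.5949, 0.1635, 0.1353]
orientation: [0.786, 0.618, 0.001, 0.001]
contact_force: [-0.6, -0.2, 6.8]
finger_gap: 0.0113
finger_force: 40.1
clock: 6.95
position: [0.5947, 0.1635, 0.2287]
orientation: [0.786, 0.618, 0.002, 0.001]
contact_force: [0.3, 0.5, -0.6]
finger_gap: 0.0115
finger_force: 39.1
```

```bash
python3 -m inch '{"series":[[-0.5,0.2,0,0,0,0,0],[-0.8,0.31,0,0,0,0,0],[-0.85,0.33,0,0,0,0,0],[-0.85,0.33,0,0,0,0,0],[-0.85,0.33,0,0,0,0,0],[-0.85,0.33,0,0,0,0,0],[-0.85,0.33,0,0,0,0,0],[-0.85,0.33,0,0,0,0,0],[-0.85,0.33,0,0,0,0,0],[-0.85,0.33,0,0,0,0,0],[-0.85,0.33,0,0,0,0,0],[-0.8,0.31,0,0,0,0,0],[-0.5,0.2,0,0,0,0,0],[-0.25,0.1,0,0,0,-0.3,0],[0,0,0,0,0,-0.4,0],[0,0,0,0,0,-0.37,0],[0,0,0,0,0,0,0],[0,0,0,0,0,0,0]]}'
python3 - <<'E'
from bench import env,optics
import cv2,numpy as np
from h import *
s=env.get_state();print(np.round(s["position"],4),np.round(s["orientation"],4))
c=optics.capture("wrist"); np.savez("w4.npz",**c)
for n in("top","scene"): np.savez(n+"4.npz",**optics.capture(n))
p=proj(c,(.638,-.12,.045)); print(p)
x,y=230,100
cv2.imwrite("pics/w4c.png",cv2.resize(c["frame"][y:y+200,x:x+200,::-1],None,fx=3,fy=3,interpolation=cv2.INTER_CUBIC))
E
```

```text
clock: 8.75
position: [0.6384, -0.1716, 0.2256]
orientation: [0.738, 0.675, -0.0, -0.001]
contact_force: [-0.8, -0.1, -0.5]
finger_gap: 0.0113
finger_force: 39.2
[ 0.6384 -0.1716  0.2256] [ 7.380e-01  6.748e-01 -3.000e-04 -6.000e-04]
[314.91635958 140.02830992]
```

View pics/w4c.png

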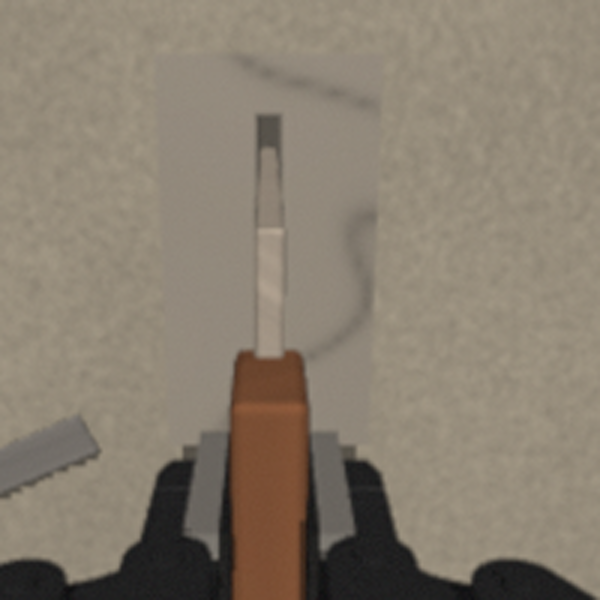

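```bash
python3 - <<'E'
import numpy as np
from h import *
c=dict(np.load("w4.npz"))
def P(u,v,z): return ray(c,(u/3+230-.33,v/3+100-.33),z)
print("slot +y end",P(269,115,.045)); 
for z in(.095,.1,.105): print("foot",z,P(269,148,z))
for z in(.215,.22,.225): print("card top",z,P(270,229,z))
print(P(257,115,.045),P(281,115,.045), P(261,148,.1),P(277,148,.1), -c["R"].T@c["t"])
print("display",P(158,55,.045),P(383,55,.045),P(165,430,.045),P(372,430,.045))
E
```

```text
slot +y end [ 0.64290667 -0.11831661  0.045     ]
foot 0.095 [ 0.64242481 -0.12443541  0.095     ]
foot 0.1 [ 0.64248071 -0.12389139  0.1       ]
foot 0.105 [ 0.6425366  -0.12334738  0.105     ]
card top 0.215 [ 0.64273316 -0.12471904  0.215     ]
card top 0.22 [ 0.64282602 -0.12369781  0.22      ]
card top 0.225 [ 0.64291887 -0.12267658  0.225     ]
[ 0.63864727 -0.11793306  0.045     ] [ 0.64716585 -0.11870015  0.045     ] [ 0.64011843 -0.12367883  0.1       ] [ 0.64484291 -0.12410395  0.1       ] [ 0.64532873 -0.09617208  0.35476778]
display [ 0.60613101 -0.09447899  0.045     ] [ 0.68437346 -0.10153414  0.045     ] [ 0.59046689 -0.23698014  0.045     ] [ 0.67289232 -0.2443428   0.045     ]
```

The card's plane lines up with the slot to within 0.5 mm, and along y it needs +1.4 mm. Lower to just inside the mouth and check the forces.

```bash
python3 -m inch '{"series":[[0.05,0.015,0.3,0,0,0,0],[0,0,0.5,0,0,0,0],[0,0,0.5,0,0,0,0],[0,0,0.4,0,0,0,0],[0,0,0.2,0,0,0,0],[0,0,0.1,0,0,0,0],[0,0,0.1,0,0,0,0],[0,0,0,0,0,0,0],[0,0,0,0,0,0,0]]}'
```

```text
clock: 9.8
position: [0.6397, -0.1703, 0.1641]
orientation: [0.738, 0.675, 0.0, 0.001]
contact_force: [-0.2, 0.2, -0.9]
finger_gap: 0.0114
finger_force: 39.1
```

```bash
python3 -m inch '{"series":[[0,0,0.2,0,0,0,0],[0,0,0.2,0,0,0,0],[0,0,0.2,0,0,0,0],[0,0,0.15,0,0,0,0],[0,0,0.1,0,0,0,0],[0,0,0,0,0,0,0],[0,0,0,0,0,0,0]]}'
```

```text
clock: 10.5
position: [0.6395, -0.1702, 0.138]
orientation: [0.738, 0.675, 0.0, 0.0]
contact_force: [0.1, -0.7, -1.3]
finger_gap: 0.0113
finger_force: 39.2
```

```bash
python3 -m inch '{"series":[[0,0,0.05,0,0,0,0],[0,0,0.05,0,0,0,0],[0,0,0.05,0,0,0,0],[0,0,0,0,0,0,0]]}'
```

```text
clock: 10.9
position: [0.64, -0.1704, 0.1353]
orientation: [0.738, 0.675, 0.0, 0.001]
contact_force: [-2.5, 0.9, 7.0]
finger_gap: 0.0116
finger_force: 40.4
```

Contact of 7 N comes at exactly the expected floor height (0.1353, the same as in the rack), so the card is home. Release and rise.

```bash
python3 -m inch '{"series":[[0,0,0,0,0,0,0.16],[0,0,0,0,0,0,0.2],[0,0,0,0,0,0,0.3],[0,0,0,0,0,0,0.4],[0,0,0,0,0,0,0.5],[0,0,-0.3,0,0,0,0.5],[0,0,-0.7,0,0,0,0.5],[0,0,-0.9,0,0,0,0.5],[0,0,-0.9,0,0,0,0.6],[0,0,-0.9,0,0,0,0.8],[0,0,-0.9,0,0,0,1],[0,0,0,0,0,0,1]]}' 30
python3 - <<'E'
from bench import env,optics
import cv2,numpy as np
from h import *
for n in("wrist","top"):
    c=optics.capture(n); np.savez(n[0]+"5.npz",**c)
    if n=="wrist": a=cv2.resize(c["frame"][80:300,220:420],(400,440))
    else: b=cv2.resize(c["frame"][160:280,330:440],(403,440)); 
cv2.imwrite("pics/w5c.png",np.hstack([a,b])[:,:,::-1])
E
```

```text
clock: 12.1
position: [0.6415, -0.1711, 0.2778]
orientation: [0.738, 0.675, 0.002, 0.005]
contact_force: [0.3, -1.1, 1.1]
finger_gap: 0.0854
finger_force: 0.0
```

View pics/w5c.png

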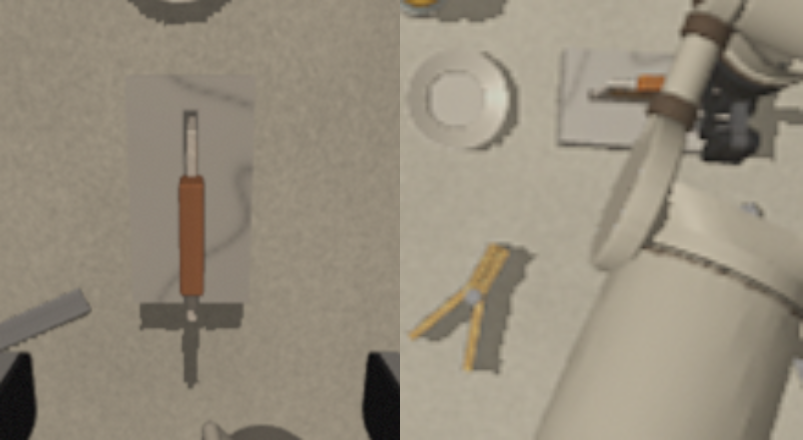

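The card stands upright in the marble slot: the block is at crop (191,237) in the wrist view, with nothing leaning, and the peg hasn't moved. Go over the peg and measure it.

```bash
python3 -m inch '{"series":[[0.64,-0.88,0,0,0,0,1],[0.64,-0.88,0,0,0,0,1],[0.64,-0.88,0,0,0,0,1],[0.64,-0.88,0,0,0,0,1],[0.64,-0.88,0,0,0,0,1],[0.64,-0.88,0,0,0,0,1],[0.64,-0.88,0,0,0,0,1],[0.64,-0.88,0,0,0,0,1],[0,0,0.2,0,0,-0.91,1],[0,0,0.2,0,0,-0.91,1],[0,0,0.2,0,0,-0.91,1],[0,0,0.2,0,0,-0.91,1],[0,0,0.2,0,0,-0.91,1],[0,0,0.2,0,0,-0.91,1],[0,0,0.2,0,0,-0.91,1],[0,0,0.2,0,0,-0.91,1],[0,0,0.2,0,0,-0.91,1],[0,0,0,0,0,0,1],[0,0,0,0,0,0,1]]}'
python3 - <<'E'
from bench import env,optics
import cv2,numpy as np
from h import *
s=env.get_state();print(np.round(s["position"],4),np.round(s["orientation"],4))
c=optics.capture("wrist"); np.savez("w6.npz",**c)
p=proj(c,(.4796,-.0185,.028)); print("pivot exp",p,"tip",proj(c,(.5215,-.0411,.028)))
x,y=np.clip(p.astype(int)-[100,90],0,None); print(x,y)
cv2.imwrite("pics/w6c.png",cv2.resize(c["frame"][y:y+200,x:x+200,::-1],None,fx=3,fy=3,interpolation=cv2.INTER_CUBIC))
E
```

```text
clock: 14.1
position: [0.4419, 0.0017, 0.2164]
orientation: [0.256, 0.967, 0.0, -0.001]
contact_force: [-0.1, -0.1, 0.8]
finger_gap: 0.0856
finger_force: 0.0
[0.4419 0.0017 0.2164] [ 0.2564  0.9666  0.     -0.0011]
pivot exp [321.0336545  220.68873461] tip [321.88789766 256.46440477]
221 130
```

View pics/w6c.png

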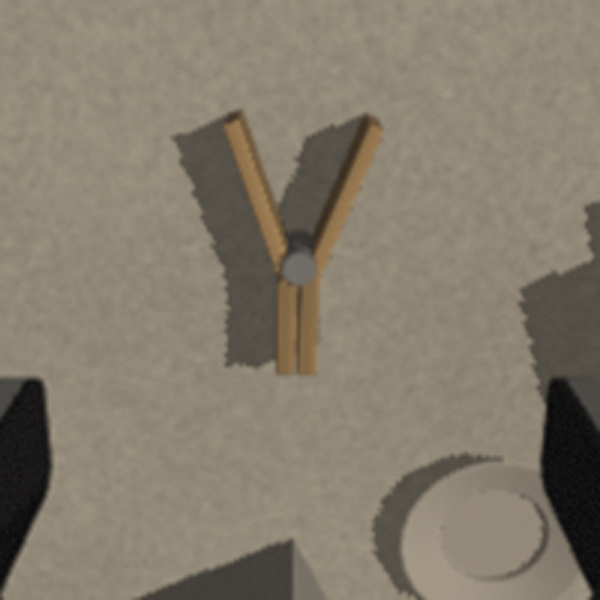

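The peg lies symmetric in the view: tips at crop (296.5,373), pivot (299,266), handle ends (234,117) and (371,121).

```bash
python3 - <<'E'
import numpy as np
from h import *
c=dict(np.load("w6.npz"))
P=lambda u,v,z: ray(c,(u/3+221-.33,v/3+130-.33),z)[:2]
t,p,a,b=P(296.5,374,.028),P(299,266,.028),P(234,117,.028),P(371,121,.028)
m=(a+b)/2; print(t,p,a,b,np.linalg.norm(t-p),np.linalg.norm(a-b),np.linalg.norm(t-m),"(exp .107)")
d=(t-m)/np.linalg.norm(t-m); print("yaw deg",np.degrees(np.arctan2(d[1],d[0])))
piv=t-.047*d; G=piv-.042*d; print("pivot",piv,"grasp",G)
q=np.array([.2564,.9666]);phi=2*np.arctan2(q[1],q[0]); print("phi",np.degrees(phi))
phi2=np.arctan2(d[1],d[0])+np.pi; x=np.array([np.cos(phi2),np.sin(phi2)]);y=np.array([x[1],-x[0]])
e=G-np.array([.4419,.0017]); print("turn units",-np.degrees(phi2-phi)/8,"x,y units",e@x/.03,e@y/.03)
# card edge from w5
c=dict(np.load("w5.npz"))
g=c["frame"][80:300,220:420]; 
P5=lambda u,v,z: ray(c,(u/2+220-.25,v/2+80-.25),z)
print("slot +y end",P5(190.5,110,.045),"card top +y corner?",P5(191,127,.13),"block ends",P5(191,183,.15),P5(191.5,296,.15))
E
```

```text
[ 0.517471   -0.04222724] [ 0.47658322 -0.01774259] [ 0.41248439 -0.00946206] [0.43945669 0.0347147 ] 0.047658246622145836 0.0517599360709343 0.1066829249445884 (exp .107)
yaw deg -30.942243968851557
pivot [ 0.47715975 -0.01806107] grasp [0.44113694 0.00353423]
phi 150.28774385241584
turn units 0.15374847765842622 x,y units 0.05325259287385187 0.03936150926266143
slot +y end [ 0.64298796 -0.11820795  0.045     ] card top +y corner? [ 0.64344386 -0.12067658  0.13      ] block ends [ 0.6413663  -0.14393035  0.15      ] [ 0.63643048 -0.19957045  0.15      ]
```

```bash
python3 - <<'E'
import numpy as np
from bench import env
from h import *
print(env.tips_ahead)
def tip(f,p,tcp,q):
    c=dict(np.load(f)); ph=2*np.arctan2(q[1],q[0]); X=np.array([np.cos(ph),np.sin(ph),0]);Y=np.array([X[1],-X[0],0])
    d=c["R"].T@np.array([(p[0]-c["cx"])/c["fx"],(p[1]-c["cy"])/c["fy"],1]); o=-c["R"].T@c["t"]-np.array(tcp)
    k=(.011-o@X)/(d@X); w=o+d*k; print(f,"y_tool",w@Y,"ahead of tcp",-w[2])
for u in(116,246): tip("w3.npz",(230+u/2-.25,100+290/2-.25),(.5938,.1633,.1337),(.786,.618))
for u in(228,311): tip("w4.npz",(230+u/3-.33,100+432/3-.33),(.6384,-.1716,.2256),(.738,.675))
# open: w6, pads at crop3 offset (221,130)
for u in(42,552): tip("w6.npz",(221+u/3-.33,130+379/3-.33),(.4419,.0017,.2164),(.2564,.9666))
E
```

```text
0.014
w3.npz y_tool -0.016535775505691727 ahead of tcp 0.006893454832453155
w3.npz y_tool 0.017770326117310904 ahead of tcp 0.006831484639341773
w4.npz y_tool -0.0073197270612187755 ahead of tcp 0.00819547123945974
w4.npz y_tool 0.007405577385500069 ahead of tcp 0.008196388704146712
w6.npz y_tool -0.04212016751191767 ahead of tcp -0.0047897611736370665
w6.npz y_tool 0.041027741517219996 ahead of tcp -0.0047393382180918875
```

The tip geometry agrees with the nominal 14 mm at shut, so TCP z ≈ 0.018 is safe. Go down to the peg.

```bash
python3 -m inch '{"series":[[0.05,0.04,0.5,0,0,0.15,1],[0,0,0.9,0,0,0,1],[0,0,0.9,0,0,0,1],[0,0,0.9,0,0,0,1],[0,0,0.9,0,0,0,1],[0,0,0.9,0,0,0,1],[0,0,0.7,0,0,0,1],[0,0,0.5,0,0,0,0.9],[0,0,0.3,0,0,0,0.8],[0,0,0.1,0,0,0,0.8],[0,0,0,0,0,0,0.8]]}' 25
python3 -m inch '{"series":[[0,0,0,0,0,0,0.7],[0,0,0,0,0,0,0.65],[0,0,0,0,0,0,0.6],[0,0,0,0,0,0,0.55],[0,0,0,0,0,0,0.5],[0,0,0,0,0,0,0.45],[0,0,0,0,0,0,0.4],[0,0,0,0,0,0,0.35],[0,0,0,0,0,0,0.3],[0,0,0,0,0,0,0.25],[0,0,0,0,0,0,0.2],[0,0,0,0,0,0,0.15],[0,0,0,0,0,0,0.1],[0,0,0,0,0,0,0.1],[0,0,0,0,0,0,0.1]]}' 25
```

```text
clock: 15.25
position: [0.4421, 0.0032, 0.0196]
orientation: [0.265, 0.964, -0.0, 0.0]
contact_force: [-0.2, -0.2, -0.3]
finger_gap: 0.0685
finger_force: 0.0
clock: 16.75
position: [0.4429, 0.003, 0.0204]
orientation: [0.265, 0.964, -0.0, 0.001]
contact_force: [-1.0, 0.7, 9.0]
finger_gap: 0.0178
finger_force: 24.7
```

The gap matches the open stop. Lift, turn and go to a stand-off beside the card.

```bash
python3 -m inch '{"series":[[0,0,-0.1,0,0,0,0.1],[0,0,-0.3,0,0,0,0.1],[0,0,-0.6,0,0,0,0.1],[0,0,-0.6,0,0,0,0.1],[0,0,-0.6,0,0,0,0.1],[0,0,-0.3,0,0,0,0.1],[0,0,0,0,0,0.7,0.1],[0,0,0,0,0,0.9,0.1],[0,0,0,0,0,0.9,0.1],[0,0,0,0,0,0.9,0.1],[0,0,0,0,0,0.9,0.1],[0,0,0,0,0,0.9,0.1],[0,0,0,0,0,0.9,0.1],[0,0,0,0,0,0.9,0.1],[0,0,0,0,0,0.6,0.1],[0,0,0,0,0,0.4,0.1],[0,0,0,0,0,0,0.1]]}' 28
python3 -m inch '{"series":[[0,0.4,0,0,0,0,0.1],[0,0.7,0,0,0,0,0.1],[0,0.8,0,0,0,0,0.1],[0,0.8,0,0,0,0,0.1],[0,0.8,0,0,0,0,0.1],[0,0.8,0,0,0,0,0.1],[0,0.8,0,0,0,0,0.1],[0,0.8,0,0,0,0,0.1],[0.29,0.7,0,0,0,0,0.1],[0,0.45,0,0,0,0,0.1],[0,0,0,0,0,0,0.1],[0,0,0,0,0,0,0.1]]}'
python3 - <<'E'
from bench import env,optics
import cv2,numpy as np
from h import *
s=env.get_state();print(np.round(s["position"],4),np.round(s["orientation"],4))
ims=[]
for n,w in(("scene",(240,160,120,100)),("top",(320,150,120,100)),("wrist",(200,100,240,200))):
    c=optics.capture(n); np.savez(n+"7.npz",**c); x,y,a,b=w
    print(n,proj(c,(.647,-.093,.09)),proj(c,(.6434,-.121,.13)))
    ims.append(cv2.resize(c["frame"][y:y+b,x:x+a],(360,300),interpolation=cv2.INTER_CUBIC) if n!="wrist" else cv2.resize(c["frame"][y:y+b,x:x+a],(360,300)))
cv2.imwrite("pics/p7.png",np.vstack([np.hstack(ims[:2]),np.hstack([ims[2],ims[2]*0])])[:,:,::-1])
E
```

```text
clock: 18.45
position: [0.4415, 0.0034, 0.0942]
orientation: [0.736, 0.677, -0.0, -0.0]
contact_force: [-0.1, 0.9, -0.5]
finger_gap: 0.0176
finger_force: 27.8
clock: 19.65
position: [0.6526, -0.0055, 0.0938]
orientation: [0.735, 0.678, -0.0, -0.001]
contact_force: [-0.0, 0.1, 0.1]
finger_gap: 0.0177
finger_force: 27.8
[ 0.6526 -0.0055  0.0938] [ 7.355e-01  6.775e-01 -5.000e-04 -6.000e-04]
scene [264.78215784 210.72249153] [252.55386225 199.83191881]
top [374.60931851 183.64116583] [386.02740054 183.08952959]
wrist [322.44189132 391.23119464] [320.49724248 504.16879211]
```

View pics/p7.png

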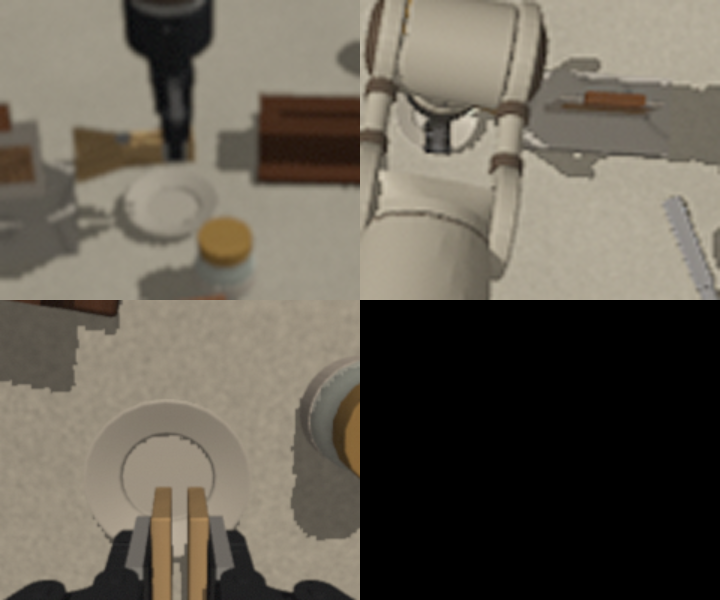

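The scene view has the peg level and wide open, its jaw tips at pixel ~(265,211), exactly where expected. The wrist view has the handles parallel and centred. Now I'll measure the jaws against the card edge.

```bash
python3 - <<'E'
import numpy as np
from h import *
tcp=np.array([.6526,-.0055,.0938]); ph=2*np.arctan2(.6775,.7355);print("phi",np.degrees(ph))
X=np.array([np.cos(ph),np.sin(ph),0]);Y=np.array([X[1],-X[0],0])
c=dict(np.load("wrist7.npz"))
for n,u,v in(("Lend",163,488),("Rend",197,488),("Louter near",152,518),("L inner far",171,518),("R inner",190,518),("Router",208,518)):
    # v,u in stacked crop (2nd row starts 300)
    w=ray(c,(u/1.5+200-.17,(v-300)/1.5+100-.17),.102)-tcp; print(n,"x",w@X,"y",w@Y)
# peg in the scene picture: wood mask
s=dict(np.load("scene7.npz")); f=s["frame"].astype(int); m=(f[...,0]-f[...,2]>40)&(f[...,0]>60); 
sub=m[195:222,255:308]
print("\n".join("".join("#" if k else "." for k in r) for r in sub))
for lat in(-.0165-.006,.0165+.006):
  for z in(-.014,.014):
    Z=tcp-X*.086+Y*lat+np.array([0,0,-.006+z]); print("exp tip corner",proj(s,Z).round(1)-[255,195])
# card upright edge in w5/top7
t=dict(np.load("top7.npz")); C=lambda u,v,z: ray(t,((u-360)/3+320-.33,v/3+150-.33),z)
print("top: card +y top corner",C(547,104,.13),"block",C(583,99,.15),C(648,102,.15))
E
```

```text
phi 85.29895157516592
Lend x 0.027991261073850044 y -0.00524181850302437
Rend x 0.02799132804810738 y 0.005176291900508914
Louter near x 0.017902376228139182 y -0.008813561929531621
L inner far x 0.017903331994421713 y -0.0028550592047967183
R inner x 0.017904287586889046 y 0.0031023599094773834
Router x 0.01790519272472527 y 0.008745231354067325
.....................................................
.....................................................
.....................................................
.....................................................
.....................................................
.....................................................
.....................................................
.....................................................
...............................###.###...............
...........##................##########..............
...........#.##..##..........##########..............
............#.#...#.#........##########..............
...........#..#.............###########..............
...........###.##...........##########...........
[... 256 characters left out ...]
..#...............
...................########..........................
..................######.............................
............#.######.................................
............#####....................................
............###......................................
.....................................................
.....................................................
.....................................................
exp tip corner [10.5 14.2]
exp tip corner [9.7 6.4]
exp tip corner [11.2 25.5]
exp tip corner [10.4 17.7]
top: card +y top corner [ 0.6400229  -0.10934416  0.13      ] block [ 0.64186102 -0.14058319  0.15      ] [ 0.63785329 -0.20164336  0.15      ]
```

The midline is within 1 mm of the card's plane, and the tips are 33 mm short of the edge. I'll advance 47 mm.

```bash
python3 -m inch '{"series":[[-0.1,0.03,0,0,0,0,0.1],[-0.2,0,0,0,0,0,0.1],[-0.25,0,0,0,0,0,0.1],[-0.25,0,0,0,0,0,0.1],[-0.25,0,0,0,0,0,0.1],[-0.25,0,0,0,0,0,0.1],[-0.15,0,0,0,0,0,0.1],[-0.1,0,0,0,0,0,0.1],[0,0,0,0,0,0,0.1],[0,0,0,0,0,0,0.1],[0,0,0,0,0,0,0.1]]}'
python3 - <<'E'
from bench import env,optics
import numpy as np
from h import *
s0=env.get_state();tcp=s0["position"];q=s0["orientation"];ph=2*np.arctan2(q[1],q[0]);X=np.array([np.cos(ph),np.sin(ph),0]);Y=np.array([X[1],-X[0],0])
print(np.array([.6443,-.1212,0])@X-tcp@X,(np.array([.6443,-.1212,0])-tcp)@Y)
s=optics.capture("scene");np.savez("scene8.npz",**s);f=s["frame"].astype(int)
for z in(.05,.08,.11,.13):print("edge",z,proj(s,(.6443,-.1212,z)).round(1)-[230,190])
m=(f[...,0]-f[...,2]>40)&(f[...,0]>60); w=f.sum(2)>330
sub=np.where(m,2,np.where(w,1,0))[190:225,230:300]
print("\n".join("".join(".w#"[k] for k in r) for r in sub))
t=optics.capture("top");g=t["frame"].astype(int);m=((g[...,0]-g[...,2]>45)&(g[...,0]>90))[165:205,370:430]
print("\n".join("".join("#" if k else "." for k in r) for r in m))
E
```

```text
clock: 20.9
position: [0.6504, -0.0516, 0.0944]
orientation: [0.736, 0.677, 0.0, -0.0]
contact_force: [0.2, 0.0, 0.1]
finger_gap: 0.0175
finger_force: 27.8
-0.06981886854487578 -0.00036805985542218714
edge 0.05 [25.4 32.5]
edge 0.08 [24.4 24.3]
edge 0.11 [23.3 15.9]
edge 0.13 [22.5 10.1]
wwwwwwwwwwwwwwwwwwwwwwwwwwwwwwwwwwwwwwwww................wwwwwwwwwwwww
wwwwwwwwwwwwwwwwwwwwwwwwwwwwwwwwwwwwwwwwww..............wwwwwwwwwwwwww
wwwwwwwwwwwwwwwwwwwwwwwwwwwwwwwwwwwwwwwwww..............wwwwwwwwwwwwww
wwwwwwwwwwwwwwwwwwwwwwwwwwwwwwwwwwwwwwwwww..............wwwwwwwwwwwwww
wwwwwwwwww...wwwwwwwwwwwwwwwwwwwwwwwwwwwwww..............wwwwwwwwwwwww
.............wwwwwwwwwwwwwwwwwwwwwwwwwwwwww..............wwwwwwwwwwwww
.###########.wwwwwwwwwwwwwwwwwwwwwwwwwwwwww..............wwwwwwwwwwwww
############..wwwwwwwwwwwwwwwwwwwwwwwwwwwww..............wwwwwwwwwwwww
############..wwwwwwwwwwwwwwwwwwwwwwwwwwwww.............wwwwwwwwwwwwww
############..wwwwwwwwwwwwwwwwwwwwwwwwwwwww.............wwwwwwwwwwwwww
#############.wwwwwwwwwwwwwwwwwwwwwwwwwwwwww............wwwwwwwwwwwwww
#############.........wwwwwwww
[... 3413 characters left out ...]
.............................
............................................................
............................................................
............................................................
............................................................
............................................................
............................................................
............................................................
............................................................
............................................................
............................................................
............................................................
```

The jaw tips reach 13–15 mm past the card's edge. The card's corner is still where predicted (22,11 against 22.5,10.1) and the contact force is about zero. Hand it in.

```bash
python3 -c "
from bench import job
print(job.close_job())"
```

```text
the job is handed in; nothing more can be done
None
```

The card is fully home in the marble stand, and the arm is holding the peg wide open around the card's left (+y) side edge with no contact force showing; I handed the job in at about 21 s.

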